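# Shim a heat sink in the spring-jaw jig and hold it shut

### The arm

A 6-joint arm with a two-finger parallel gripper is mounted at the origin on a cart in front of the work surface, level with it; the furniture and walls round the work are solid. World frame = base frame: x ahead of the robot, y to its left, z up, the work surface at z = 0. Lengths are in mm, angles in rad, forces in N, time in s.
With the tool pointing down it reaches from about 275 to 750 mm from the base axis. Payload 10.2 kg.
Tool frame: the origin (TCP) lies midway between the tips of the shut fingers; the grasp point (between the pads) lies 19 mm behind it; z points along the fingers, y is the line along which they close (so a half turn about z gives the same grasp; the last joint's range is limited). The gripper opens to 85 mm and grips with 20 to 120 N. Pads are 22 mm wide; open, the fingers measure 114 mm over their backs; the gripper's body (76 mm by 85 mm) begins 54 mm behind the grasp point. The pads swing forward as they close: fully open they stand 13 mm farther back than shut.
Start: joints at [0.993, 0.313, 1.498, -0, 1.331, -0.223], TCP at [182.399, 492.302, 231.294] pointing down, gripper open.
Joint ranges: [-2.94, 2.94], [-0.97, 2.17], [0.19, 2.56], [-1.23, 4.37], [0.02, 3.11], [-2.88, 2.88]. Speed limits (rad/s): [2.39, 2.39, 3.01, 3.14, 3.14, 3.14].

### API

Orientations are given as a unit quaternion [w, x, y, z].
In Python, from rig import sense, capture, finish_job, find_in, place_of gives the robot as it stands. The module is installed in compiled form; this text tells all that it offers.
- The arm moves only by the shell command python3 -m jog 'ROWS' [FORCE]. ROWS is JSON, a list of rows, each an object of numbers: "tx", "ty", "tz": the shift along the tool's x, y, z in mm; "ax", "ay", "az": the turn, a rotation vector about the tool's x, y, z in rad; "jaw": the closure, from -1 (fully open) to 1 (shut), so that 0 is half open. In form: [{"tx": .., "ty": .., "tz": .., "ax": .., "ay": .., "az": .., "jaw": ..}, ...]. A call has 1 to 5 rows; each row shifts and turns the commanded pose from where the row before left it, along the tool's axes as they then stand; what a row does not reach is not made up. A row lasts 1/8 s, in which the tool goes at most 62.5 mm and 10.7 degrees, less where a joint would pass 70% of its speed; a pose out of reach is approached as far as the arm can. A call with a gripper value outside its range is refused whole. The fingers move at their own pace and stop on an object; FORCE is the grip in N (left out, the last holds). Time passes only in rows, so rows that do not move let the fingers close. It gives the time, the measured TCP pose, the force, the opening and the grip force at its end, in the units of the state.
- sense(): the state, without advancing time (a new reading comes with each control period).
- capture(name): name is "scene" or "top" or "wrist"; returns a dict with "color" (400x640x3 uint8, red, green, blue), "depth" (400x640 float32, mm along the optical axis (not along the pixel's ray), 0 where there is no reading), "fx", "fy", "cx", "cy" (pixels), "camera_from_world" (4x4, takes a point from world to camera coordinates); the wrist camera has in their place "mount" (4x4, takes a point from camera to tool coordinates, whose origin is the TCP and whose axes are the flange's). Camera axes: x right, y up, looking along -z (the intrinsics and any distortion apply to the point x, -y, -z); pixel columns grow to the right and rows downward; lengths in mm; the calibration is good to about 2 mm. The wrist camera is an equidistant fisheye: a pixel r from the principal point sees the ray r / f radians off the axis. A picture is of the moment at which its call begins: read the wrist's pose just before it.
- finish_job(): hands the job in; it is judged then, once.
Trained networks look in the newest picture that a camera, given by its name, has taken for a name from the list of things; names that differ only in an ending like _2 or _b are one class to them, and where a whole thing is asked for, a point or a joint stands for the part that bears it (a point fixed in the world has none). Each returns a list of dicts, best first, with "conf" (0 to 1); they miss things now and then, are a little off and sometimes report something else, mostly with a low value. They report only what shows in the picture. A call takes as long as a camera call.
- find_in(query, camera): "centre" ([column, row] in pixels, amid what is visible of it).
- place_of(query, camera): "centre" ([column, row] in pixels: a listed point, or the origin of a listed thing).
The state is a dict: "time_s": time; "joints": joint angles; "dq": joint speeds; "tau": joint torques, N m; "eef_pos": TCP position; "ee_rot": TCP orientation; "force": force on the tool from outside, world axes, zero at the start; "wrist_torque": the same for the moment, N m; "grip_width": opening from 0.0 (shut) to 1.0 (fully open); "grip_force": force on a finger pad.
Only numpy, scipy, OpenCV 4.12 (cv2) and the standard library are available. Lean on these libraries where they do the work, as an engineer would, in place of code of your own. Each camera call takes 0.05 s, during which the arm holds its last target. There are 200 camera calls.

### The job

Pack the gap between the heat sink and the spring jaw of the bench jig with spacer plates from the rack, standing them upright and square side by side on the bed, until the jaw, pushed in by its black handle, is felt to stop firmly on the stack and not on its own end stop. Use no more plates than that takes and leave the spare ones standing in the rack. Finish while still holding the jaw pushed in with the fingers, so that the stack stays squeezed against the heat sink (the jaw springs back if let go), and do not shift the flux tub, glue bottle or solder spool.

Things in the scene. Friction and masses are not known exactly. Their poses are not given: they have to be found in the camera images.
- jig: dark steel jig bed fixed on the bench, 64 mm wide (x), 210 mm long (y, from -85 to +125), 12 mm thick; origin on its underside (bench height), on its centre line, at the place along the bed where the jaw's face stands when fully pushed in. The jaw closes along the jig's own -y. An end block 28 mm high stands at the +y end.
- heat_sink: finned aluminium heat sink bolted to the bed; its place differs from job to job, 15 to 33 mm beyond (-y of) the jig's origin. Origin: middle of the lower edge of its flat face, on the bed's top. The face looks along the jig's +y, 36 mm wide, 50 mm high. Two bolt ears 4 mm high reach 29 mm either side behind the face.
- jaw_face (a point): sliding spring jaw. This point: middle of the lower edge of its face, on the bed's top; axes parallel to the jig's. The aluminium face looks along -y, 32 mm wide, 46 mm high. A black upright handle, 24 mm wide (x), 16 mm thick (y), is centred 45 mm behind the face (+y), its top 62 mm above the bed. Under it a shoe 48 mm wide, 9 mm high. Free space either side of handle and face.
- jaw (a joint): travel of the spring jaw in m: 0 sprung fully open, 0.040 against its end stop (fully in), moving along the jig's -y. A return spring pushes it open with 2 N at 0, growing to 6 N at 0.040. The gap from jaw face to heat sink is (0.040 - value) plus the heat sink's distance from the jig's origin along y.
- rack: light wooden rack fixed on the bench, 48 mm (its x) by 120 mm (its y); origin in the middle of its underside. Four slots across it at y = -45, -15, +15, +45 mm, 14.5 mm wide, with floors 10 mm above the bench, between wooden blocks 24 mm wide (x) that reach 25 mm above the bench.
- plate_a: one of four equal steel spacer plates, 44 mm wide (x), 12 mm thick (y), 50 mm high (z), about 80 g; origin in the middle of its underside. At the start it stands upright in a slot of the rack, its wide faces across the rack's y; the fingers can take it from above by its two narrow side edges. In the stack its wide faces look along the jig's y.
- plate_b: one of four equal steel spacer plates, 44 mm wide (x), 12 mm thick (y), 50 mm high (z), about 80 g; origin in the middle of its underside. At the start it stands upright in a slot of the rack, its wide faces across the rack's y; the fingers can take it from above by its two narrow side edges. In the stack its wide faces look along the jig's y.
- plate_c: one of four equal steel spacer plates, 44 mm wide (x), 12 mm thick (y), 50 mm high (z), about 80 g; origin in the middle of its underside. At the start it stands upright in a slot of the rack, its wide faces across the rack's y; the fingers can take it from above by its two narrow side edges. In the stack its wide faces look along the jig's y.
- plate_d: one of four equal steel spacer plates, 44 mm wide (x), 12 mm thick (y), 50 mm high (z), about 80 g; origin in the middle of its underside. At the start it stands upright in a slot of the rack, its wide faces across the rack's y; the fingers can take it from above by its two narrow side edges. In the stack its wide faces look along the jig's y.
- flux_tub: small white round tub with a blue lid, 45 mm wide, 23 mm high, standing near the work and to be left alone; origin at its underside.
- glue_bottle: small white bottle, 23 mm wide, 58 mm high, standing near the work and to be left alone; origin at its underside.
- solder_spool: small spool of solder, 52x45 mm, 42 mm high, standing near the work and to be left alone; origin at its underside.

How it is judged (in metres and radians):
On the way:
1. a spacer plate stands upright and let go on the bed between heat sink and jaw ((((x of plate_a in the frame of jig between -0.01 and 0.01 m and y of plate_a in the frame of jig between -0.036 and 0.04 m and z of plate_a in the frame of jig between 0.008 and 0.016 m and angle between plate_a's own z axis and vertical below 0.12 rad and angle between the y axis of plate_a and the y axis of jig, either way round below 0.15 rad) and contact force between the fingers and plate_a below 0.2 N) or ((x of plate_b in the frame of jig between -0.01 and 0.01 m and y of plate_b in the frame of jig between -0.036 and 0.04 m and z of plate_b in the frame of jig between 0.008 and 0.016 m and angle between plate_b's own z axis and vertical below 0.12 rad and angle between the y axis of plate_b and the y axis of jig, either way round below 0.15 rad) and contact force between the fingers and plate_b below 0.2 N) or ((x of plate_c in the frame of jig between -0.01 and 0.01 m and y of plate_c in the frame of jig between -0.036 and 0.04 m and z of plate_c in the frame of jig between 0.008 and 0.016 m and angle between plate_c's own z axis and vertical below 0.12 rad and angle between the y axis of plate_c and the y axis of jig, either way round below 0.15 rad) and contact force between the fingers and plate_c below 0.2 N) or ((x of plate_d in the frame of jig between -0.01 and 0.01 m and y of plate_d in the frame of jig between -0.036 and 0.04 m and z of plate_d in the frame of jig between 0.008 and 0.016 m and angle between plate_d's own z axis and vertical below 0.12 rad and angle between the y axis of plate_d and the y axis of jig, either way round below 0.15 rad) and contact force between the fingers and plate_d below 0.2 N))), for 0.2 s.
At the end, for the whole second after the job is handed in: Fingers hold the jaw still, under 14.5 mm from its end stop; fingers on jaw, jaw on plate and plate on heat sink each over 2 N; each plate, untouched, is in the rack or in the stack (upright to 0.12 rad, square to 0.15 rad, within 10 mm of the centre line) (value of joint jaw above 0.0255 m and contact force between the fingers and jaw above 2 N and (contact force between jaw and plate_a above 2 N or contact force between jaw and plate_b above 2 N or contact force between jaw and plate_c above 2 N or contact force between jaw and plate_d above 2 N) and (contact force between heat_sink and plate_a above 2 N or contact force between heat_sink and plate_b above 2 N or contact force between heat_sink and plate_c above 2 N or contact force between heat_sink and plate_d above 2 N) and ((x of plate_a in the frame of jig between -0.01 and 0.01 m and y of plate_a in the frame of jig between -0.036 and 0.04 m and z of plate_a in the frame of jig between 0.008 and 0.016 m and angle between plate_a's own z axis and vertical below 0.12 rad and angle between the y axis of plate_a and the y axis of jig, either way round below 0.15 rad) or (x of plate_a in the frame of rack between -0.02 and 0.02 m and y of plate_a in the frame of rack between -0.058 and 0.058 m and z of plate_a in the frame of rack between 0.006 and 0.014 m and angle between plate_a's own z axis and vertical below 0.25 rad)) and contact force between the fingers and plate_a below 0.2 N and ((x of plate_b in the frame of jig between -0.01 and 0.01 m and y of plate_b in the frame of jig between -0.036 and 0.04 m and z of plate_b in the frame of jig between 0.008 and 0.016 m and angle between plate_b's own z axis and vertical below 0.12 rad and angle between the y axis of plate_b and the y axis of jig, either way round below 0.15 rad) or (x of plate_b in the frame of rack between -0.02 and 0.02 m and y of plate_b in the frame of rack between -0.058 and 0.058 m and z of plate_b in the frame of rack between 0.006 and 0.014 m and angle between plate_b's own z axis and vertical below 0.25 rad)) and contact force between the fingers and plate_b below 0.2 N and ((x of plate_c in the frame of jig between -0.01 and 0.01 m and y of plate_c in the frame of jig between -0.036 and 0.04 m and z of plate_c in the frame of jig between 0.008 and 0.016 m and angle between plate_c's own z axis and vertical below 0.12 rad and angle between the y axis of plate_c and the y axis of jig, either way round below 0.15 rad) or (x of plate_c in the frame of rack between -0.02 and 0.02 m and y of plate_c in the frame of rack between -0.058 and 0.058 m and z of plate_c in the frame of rack between 0.006 and 0.014 m and angle between plate_c's own z axis and vertical below 0.25 rad)) and contact force between the fingers and plate_c below 0.2 N and ((x of plate_d in the frame of jig between -0.01 and 0.01 m and y of plate_d in the frame of jig between -0.036 and 0.04 m and z of plate_d in the frame of jig between 0.008 and 0.016 m and angle between plate_d's own z axis and vertical below 0.12 rad and angle between the y axis of plate_d and the y axis of jig, either way round below 0.15 rad) or (x of plate_d in the frame of rack between -0.02 and 0.02 m and y of plate_d in the frame of rack between -0.058 and 0.058 m and z of plate_d in the frame of rack between 0.006 and 0.014 m and angle between plate_d's own z axis and vertical below 0.25 rad)) and contact force between the fingers and plate_d below 0.2 N and velocity of joint jaw between -0.005 and 0.005 m/s); the arm keeps its last pose, push and grip.
It fails at once if the flux tub is shifted by more than 25 mm (distance of flux_tub from where it was at the start of the episode above 0.025 m).
It fails at once if the glue bottle is shifted by more than 25 mm (distance of glue_bottle from where it was at the start of the episode above 0.025 m).
It fails at once if the solder spool is shifted by more than 25 mm (distance of solder_spool from where it was at the start of the episode above 0.025 m).
It also fails if it takes over 72 s, if anything falls off the work surface, if the arm or the gripper's body presses on something with over 40 N, if the wrist force passes 120 N, or if a joint passes its speed limit or range.

## Working session

There is one attempt and no reset: what is moved stays moved. The work goes in short steps, Python scripts to look and compute and a shell command to move; the robot and the scene stay as the last step left them, time stands still between calls to the robot, and variables do not carry over. Pictures are saved under pics/ and viewed, at most 10 in all, crops included, and the job is handed in when it is done.

```bash
mkdir -p pics; cat > h.py <<'E'
import numpy as np,cv2
from rig import *
from scipy.spatial.transform import Rotation as R
def pt(c,px,z=None):
    T=np.linalg.inv(c["camera_from_world"]);u,v=px
    d=np.array([(u-c["cx"])/c["fx"],-(v-c["cy"])/c["fy"],-1.])
    D=T[:3,:3]@d;o=T[:3,3]
    if z is None: return o+D*c["depth"][int(round(v)),int(round(u))]
    return o+D*(z-o[2])/D[2]
def cloud(c):
    v,u=np.mgrid[:400,:640];z=c["depth"]
    P=np.stack([(u-c["cx"])/c["fx"]*z,-(v-c["cy"])/c["fy"]*z,-z,np.ones_like(z)],-1)
    W=(P@np.linalg.inv(c["camera_from_world"]).T)[...,:3];W[z==0]=np.nan
    return W
def st():
    s=sense();q=s["ee_rot"];r=R.from_quat([q[1],q[2],q[3],q[0]])
    return s,np.array(s["eef_pos"]),r
E
python3 - <<'E'
from h import *
s,p,r=st();print(s);print(r.as_matrix().round(3))
for n in("top","scene"):
    c=capture(n);cv2.imwrite(f"pics/{n}0.png",c["color"][...,::-1]);print(n,c["fx"],c["camera_from_world"].round(3).tolist())
    np.savez(f"{n}0.npz",**{k:c[k] for k in c})
    for q,z in(("jig",0),("heat_sink",12),("jaw_face",12),("rack",0),("plate_a",10),("flux_tub",0),("glue_bottle",0),("solder_spool",0)):
        for o in place_of(q,n)[:4]: print(q,round(o["conf"],2),np.round(o["centre"]),pt(c,o["centre"],z).round(1))
E
```

```text
{'time_s': 0.0, 'joints': array([ 9.92581565e-01,  3.13444993e-01,  1.49845404e+00, -4.77471300e-05,
        1.33101022e+00, -2.23386903e-01]), 'dq': array([ 3.73102174e-04,  8.45057632e-04, -1.18370167e-03,  2.24349506e-03,
       -6.73893549e-04, -8.20564306e-05]), 'tau': array([ 2.82311421e-04, -4.12270582e+01, -2.59739292e+01, -1.81362025e-04,
        4.15352115e-03, -2.74273138e-07]), 'eef_pos': array([182.26595087, 492.0589997 , 230.7312618 ]), 'ee_rot': array([-2.35489854e-04,  1.76479054e-01,  9.84304175e-01, -6.15174157e-04]), 'force': array([-0.68156007,  0.16029509,  0.8368397 ]), 'wrist_torque': array([ 0.03891945,  0.01226956, -0.02182156]), 'grip_force': 0.0, 'grip_width': 1.0003261155778371}
[[-0.938  0.347 -0.001]
 [ 0.347  0.938 -0.001]
 [ 0.    -0.001 -1.   ]]
top 417.25161623071523 [[0.03, -0.999, 0.026, 202.759], [0.981, 0.034, 0.193, -574.775], [-0.194, 0.02, 0.981, -783.975], [0.0, 0.0, 0.0, 1.0]]
jig 0.66 [294. 259.] [446.2 266.9   0. ]
heat_sink 0.67 [308. 256.] [452.8 238.1  12. ]
heat_sink 0.5 [291. 184.] [602.6 279.3  12. ]
jaw_face 0.56 [278. 252.] [458.2 
[... 605 characters left out ...]
, -447.37], [-0.567, -0.412, 0.713, -564.7], [0.0, 0.0, 0.0, 1.0]]
jig 0.82 [271. 244.] [447.2 265.7   0. ]
jig 0.57 [326. 215.] [585.  223.3   0. ]
heat_sink 0.8 [277. 249.] [437.5 239.6  12. ]
heat_sink 0.67 [257. 230.] [452.3 307.4  12. ]
jaw_face 0.92 [260. 231.] [454.5 300.1  12. ]
jaw_face 0.58 [276. 247.] [440.9 244.2  12. ]
rack 0.91 [313. 200.] [603.7 274.5   0. ]
plate_a 0.76 [316. 200.] [598.9 263.7  10. ]
plate_a 0.58 [299. 195.] [588.3 303.9  10. ]
plate_a 0.54 [329. 212.] [587.2 217.3  10. ]
plate_a 0.54 [307. 200.] [587.8 281.3  10. ]
flux_tub 0.82 [374. 262.] [538.7  70.7   0. ]
glue_bottle 0.57 [250. 183.] [558.5 427.3   0. ]
solder_spool 0.73 [409. 233.] [650.1  53.4   0. ]
```

```bash
python3 - <<'E'
import cv2
a=cv2.imread("pics/top0.png")[130:310,190:430];b=cv2.imread("pics/scene0.png")[150:330,200:440]
cv2.imwrite("pics/v1.png",cv2.vconcat([cv2.resize(x,None,fx=2.5,fy=1.66*1.0,interpolation=3) if 0 else cv2.resize(x,(400*1,300)) for x in(a,b)]))
E
python3 - <<'E'
import sys;sys.path.insert(0,'.')
from h import *
c=dict(np.load("top0.npz"));W=cloud(c)
# rack region tops, jig parts
def rect(m,name):
    P=W[m][:,:2].astype(np.float32)
    (cx,cy),(w,h),a=cv2.minAreaRect(P);print(name,len(P),np.round([cx,cy,w,h,a],1))
x,y,z=W[...,0],W[...,1],W[...,2]
bx=(x>540)&(x<660)&(y>170)&(y<350)
for k in(lambda z:(z>54)&(z<66),lambda z:(z>19)&(z<31)): 
    m=bx&k(z); n,l,S,C=cv2.connectedComponentsWithStats(m.astype(np.uint8),connectivity=4)
    for i in range(1,n):
        if S[i,4]>12: rect(l==i,("rack",np.nanmedian(z[l==i]).round(1)))
bx=(x>380)&(x<520)&(y>120)&(y<440)
for lo,hi in((68,82),(56,67),(34,46),(7,18)):
    m=bx&(z>lo)&(z<hi); n,l,S,C=cv2.connectedComponentsWithStats(m.astype(np.uint8),connectivity=4)
    for i in range(1,n):
        if S[i,4]>12: rect(l==i,("jig",lo,np.nanmedian(z[l==i]).round(1)))
E
```

```text
('rack', np.float64(61.8)) 139 [602.5 311.3  12.2  44.1  80.8]
('rack', np.float64(62.1)) 134 [599.1 281.7  12.3  43.1  81.2]
('rack', np.float64(62.0)) 135 [593.2 252.1  11.8  44.3  82.3]
('rack', np.float64(62.1)) 134 [590.6 222.2  11.8  43.8  80.8]
('rack', np.float64(26.9)) 25 [605.1 324.3   4.5  23.2  79.6]
('rack', np.float64(26.5)) 83 [600.4 298.4  14.8  26.7  81.1]
('rack', np.float64(26.7)) 88 [597.3 267.9  16.2  24.5  81.8]
('rack', np.float64(27.0)) 91 [592.8 237.8  16.8  24.4  82. ]
('rack', np.float64(26.5)) 45 [589.  211.9   9.   24.5  80.7]
('jig', 68, np.float64(75.3)) 104 [465.  345.8  16.5  23.3  79.4]
('jig', 56, np.float64(59.7)) 100 [459.1 307.3  12.   31.5  80.9]
('jig', 56, np.float64(63.7)) 169 [445.8 225.7  31.5  35.2  80.7]
('jig', 34, np.float64(43.6)) 65 [462.2 326.2  23.   11.8  80.4]
('jig', 7, np.float64(14.0)) 1803 [455.2 281.5 209.8  64.1  80.9]
('jig', 7, np.float64(13.7)) 75 [468.2 363.1  14.   31.7  81.2]
```

View pics/v1.png

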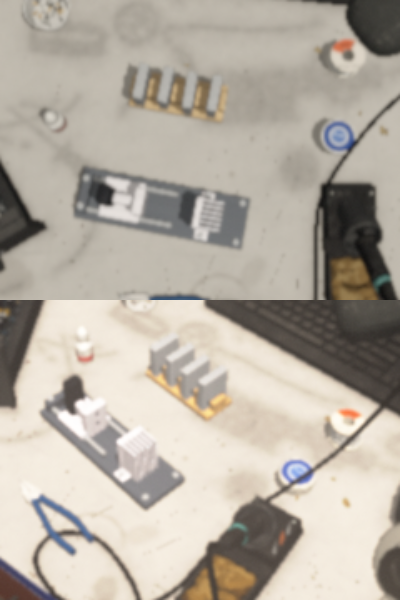

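The top view (upper) shows the rack with four upright plates near (165,90) and the jig with the jaw left (105,195) and heat sink right (205,215). The measured gap with the jaw fully in is about 20.9 mm, so two plates (24 mm) should do. I'll turn the tool to the rack's axes first.

```bash
cat > to.py <<'E'
# usage: to.py x y z yaw(deg of tool y in world): prints tool-frame shift
from h import *;import sys
x,y,z,a=map(float,sys.argv[1:5]);s,p,r=st();M=r.as_matrix()
d=M.T@(np.array([x,y,z])-p);t=np.degrees(np.arctan2(M[1,1],M[0,1]))
print("t",s["time_s"],"pos",p.round(1),"yaw",t.round(2),"tilt",M[:,2].round(3),"shift",d.round(1),"az",np.radians(t-a).round(3),"w",s["grip_width"],"gf",s["grip_force"],"F",s["force"].round(1))
E
python3 -m jog '[{"az":0.18},{"az":0.18},{"az":0.18},{"az":0.18},{"az":0.18}]'
python3 -m jog '[{"az":0.18},{"az":0.18},{"az":0.11},{}]'; python3 to.py 589.6 222.3 22 -8.8
```

```text
t 0.9 pos [182.4 492.3 231.3] yaw 69.67 tilt [ 0.  0. -1.] shift [-475.6 -111.7  209.3] az 1.37 w 1.0030092260766548 gf 0.0 F [ 0.1  0.3 -0.6]schema error: expected keys tx, ty, tz, ax, ay, az, jaw
schema error: expected keys tx, ty, tz, ax, ay, az, jaw
```

```bash

python3 -m jog '[{"tx":0,"ty":0,"tz":0,"ax":0,"ay":0,"az":0.18,"jaw":-1},{"tx":0,"ty":0,"tz":0,"ax":0,"ay":0,"az":0.18,"jaw":-1},{"tx":0,"ty":0,"tz":0,"ax":0,"ay":0,"az":0.18,"jaw":-1},{"tx":0,"ty":0,"tz":0,"ax":0,"ay":0,"az":0.18,"jaw":-1},{"tx":0,"ty":0,"tz":0,"ax":0,"ay":0,"az":0.18,"jaw":-1}]' 30
python3 -m jog '[{"tx":0,"ty":0,"tz":0,"ax":0,"ay":0,"az":0.18,"jaw":-1},{"tx":0,"ty":0,"tz":0,"ax":0,"ay":0,"az":0.18,"jaw":-1},{"tx":0,"ty":0,"tz":0,"ax":0,"ay":0,"az":0.11,"jaw":-1},{"tx":0,"ty":0,"tz":0,"ax":0,"ay":0,"az":0,"jaw":-1}]'; python3 to.py 589.6 222.3 22 -8.8
```

```text
time_s: 1.52
eef_pos: [182.4, 492.3, 231.3]
ee_rot: [-0.0, 0.589, 0.808, 0.0]
force: [-0.1, -0.4, -0.4]
grip_width: 1.004
grip_force: 0.0
time_s: 2.02
eef_pos: [182.4, 492.3, 231.3]
ee_rot: [0.0, 0.759, 0.651, 0.0]
force: [-1.0, 0.2, -0.3]
grip_width: 1.0
grip_force: 0.0
t 2.025 pos [182.4 492.3 231.3] yaw -8.76 tilt [ 0.  0. -1.] shift [-204.8  443.6  209.3] az 0.001 w 0.9999671181401839 gf 0.0 F [-1.   0.2 -0.3]
```

```bash

python3 -m jog '[{"tx":-20.5,"ty":44.4,"tz":8,"ax":0,"ay":0,"az":0,"jaw":-1},{"tx":-20.5,"ty":44.4,"tz":8,"ax":0,"ay":0,"az":0,"jaw":-1},{"tx":-20.5,"ty":44.4,"tz":8,"ax":0,"ay":0,"az":0,"jaw":-1},{"tx":-20.5,"ty":44.4,"tz":8,"ax":0,"ay":0,"az":0,"jaw":-1},{"tx":-20.5,"ty":44.4,"tz":8,"ax":0,"ay":0,"az":0,"jaw":-1}]'
python3 -m jog '[{"tx":-20.5,"ty":44.4,"tz":12,"ax":0,"ay":0,"az":0,"jaw":-1},{"tx":-20.5,"ty":44.4,"tz":12,"ax":0,"ay":0,"az":0,"jaw":-1},{"tx":-20.5,"ty":44.4,"tz":12,"ax":0,"ay":0,"az":0,"jaw":-1},{"tx":-20.5,"ty":44.4,"tz":12,"ax":0,"ay":0,"az":0,"jaw":-1},{"tx":-20.5,"ty":44.4,"tz":12,"ax":0,"ay":0,"az":0,"jaw":-1}]'
python3 -m jog '[{"tx":0,"ty":0,"tz":0,"ax":0,"ay":0,"az":0,"jaw":-1},{"tx":0,"ty":0,"tz":0,"ax":0,"ay":0,"az":0,"jaw":-1}]' ; python3 to.py 589.6 222.3 22 -8.8
python3 - <<'E'
from h import *
c=capture("wrist");print({k:c[k] for k in c if k not in("color","depth")})
cv2.imwrite("pics/w1.png",c["color"][...,::-1])
E
```

```text
time_s: 2.65
eef_pos: [387.3, 355.9, 191.2]
ee_rot: [-0.0, 0.759, 0.652, 0.0]
force: [1.2, -0.3, 0.1]
grip_width: 1.0
grip_force: 0.0
time_s: 3.28
eef_pos: [591.0, 220.6, 130.9]
ee_rot: [0.0, 0.759, 0.652, 0.0]
force: [-0.1, 0.2, -0.1]
grip_width: 1.001
grip_force: 0.0
time_s: 3.52
eef_pos: [589.4, 221.9, 131.3]
ee_rot: [-0.0, 0.759, 0.651, -0.0]
force: [-0.5, 0.8, -0.1]
grip_width: 1.002
grip_force: 0.0
t 3.525 pos [589.4 221.9 131.3] yaw -8.73 tilt [-0.  0. -1.] shift [  0.4   0.2 109.3] az 0.001 w 1.001630367303288 gf 0.0 F [-0.5  0.8 -0.1]
{'fx': 309.70691628693146, 'fy': 309.70691628693146, 'cx': 319.4687099456215, 'cy': 201.28937950062203, 'mount': array([[-3.89451000e-04,  9.60604168e-01,  2.77919917e-01,
         6.95434476e+01],
       [ 9.99999879e-01,  2.90391291e-04,  3.97596074e-04,
         1.31684511e+00],
       [ 3.01226922e-04,  2.77920038e-01, -9.60604165e-01,
        -1.42446376e+02],
       [ 0.00000000e+00,  0.00000000e+00,  0.00000000e+00,
         1.00000000e+00]])}
```

View pics/w1.png

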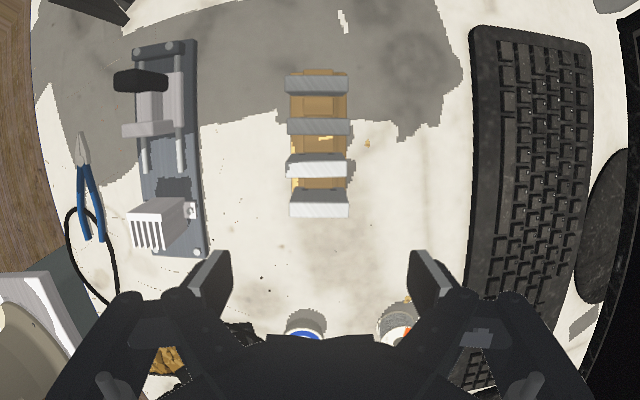

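Fingers straddle the nearest plate, whose top edge is at about (320,196). Check that against the expected position with the wrist camera, then descend.

```bash
cat > wp.py <<'E'
from h import *
def proj(c,W,p,r):
    t=r.inv().apply(np.asarray(W)-p);m=c["mount"];q=np.linalg.inv(m)@np.r_[t,1];v=np.array([q[0],-q[1],-q[2]])
    th=np.arctan2(np.hypot(v[0],v[1]),v[2]);u=v[:2]/np.hypot(*v[:2])*th*c["fx"];return u+[c["cx"],c["cy"]]
def cloudw(c,p,r):
    v,u=np.mgrid[:400,:640];a=u-c["cx"];b=v-c["cy"];rr=np.hypot(a,b)+1e-9;k=np.tan(rr/c["fx"])/rr*c["depth"]
    P=np.stack([a*k,-b*k,-c["depth"],np.ones_like(k)],-1)@c["mount"].T
    W=r.apply(P[...,:3].reshape(-1,3)).reshape(400,640,3)+p;W[c["depth"]==0]=np.nan;return W
def rects(W,box,lo,hi,n0=60):
    x,y,z=W[...,0],W[...,1],W[...,2];m=(x>box[0])&(x<box[1])&(y>box[2])&(y<box[3])&(z>lo)&(z<hi)
    n,l,S,C=cv2.connectedComponentsWithStats(m.astype(np.uint8),connectivity=4)
    for i in range(1,n):
        if S[i,4]>n0: print(lo,S[i,4],np.nanmedian(z[l==i]).round(1),np.round(sum(map(list,[(lambda q:q[0]+q[1]+(q[2],))(cv2.minAreaRect(W[l==i][:,:2].astype(np.float32)))]),[]),1))
E
python3 - <<'E'
from wp import *
s,p,r=st();c=capture("wrist");W=cloudw(c,p,r)
rects(W,(540,660,190,350),56,64);rects(W,(380,520,120,440),56,66);rects(W,(380,520,120,440),70,80)
E
python3 -m jog '[{"tx":0,"ty":0,"tz":40,"ax":0,"ay":0,"az":0,"jaw":-1},{"tx":0,"ty":0,"tz":15,"ax":0,"ay":0,"az":0,"jaw":-1},{"tx":0,"ty":0,"tz":0,"ax":0,"ay":0,"az":0,"jaw":-1}]'
```

```text
56 1096 59.7 [601.7 311.8  12.2  44.1  81.1]
56 1083 59.8 [598.9 282.2  11.9  43.8  80.3]
56 1068 59.7 [592.6 252.8  12.4  44.   82.5]
56 956 59.8 [590.3 223.3  12.1  42.6  80.7]
56 114 61.1 [427.6 427.2  11.5  12.5  32.5]
56 158 61.2 [469.2 341.4  23.8  12.5  32.9]
56 455 57.7 [459.3 307.8  12.2  32.4  78.7]
56 1285 61.0 [445.4 226.6  32.6  36.9  79.6]
70 111 75.2 [430.4 423.7  12.    5.5  47.7]
70 489 73.2 [465.4 346.5  16.   23.7  81.1]
time_s: 4.0
eef_pos: [589.2, 222.0, 76.1]
ee_rot: [-0.0, 0.759, 0.651, -0.001]
force: [-0.9, -0.4, -0.4]
grip_width: 0.997
grip_force: 0.0
```

```bash

python3 -m jog '[{"tx":1,"ty":0.7,"tz":30,"ax":0,"ay":0,"az":0,"jaw":-1},{"tx":0,"ty":0,"tz":24,"ax":0,"ay":0,"az":0,"jaw":-1},{"tx":0,"ty":0,"tz":0,"ax":0,"ay":0,"az":0,"jaw":-1},{"tx":0,"ty":0,"tz":0,"ax":0,"ay":0,"az":0,"jaw":1},{"tx":0,"ty":0,"tz":0,"ax":0,"ay":0,"az":0,"jaw":1}]' 30
python3 -m jog '[{"tx":0,"ty":0,"tz":0,"ax":0,"ay":0,"az":0,"jaw":1},{"tx":0,"ty":0,"tz":0,"ax":0,"ay":0,"az":0,"jaw":1},{"tx":0,"ty":0,"tz":0,"ax":0,"ay":0,"az":0,"jaw":1}]' 30
```

```text
time_s: 4.62
eef_pos: [591.3, 222.7, 23.9]
ee_rot: [0.001, 0.759, 0.651, 0.001]
force: [-1.1, 0.6, -0.3]
grip_width: 0.605
grip_force: 0.0
time_s: 5.0
eef_pos: [591.1, 222.7, 23.7]
ee_rot: [0.0, 0.759, 0.651, 0.001]
force: [-1.1, 0.0, 7.9]
grip_width: 0.509
grip_force: 31.0
```

```bash

python3 -m jog '[{"tx":0,"ty":0,"tz":-20,"ax":0,"ay":0,"az":0,"jaw":1},{"tx":0,"ty":0,"tz":-40,"ax":0,"ay":0,"az":0,"jaw":1},{"tx":0,"ty":0,"tz":-30,"ax":0,"ay":0,"az":0,"jaw":1},{"tx":0,"ty":0,"tz":0,"ax":0,"ay":0,"az":0,"jaw":1}]'; python3 to.py 450.4 250.4 25.5 -9.1
```

```text
time_s: 5.5
eef_pos: [591.8, 222.7, 115.6]
ee_rot: [0.001, 0.759, 0.651, 0.002]
force: [-0.5, 0.3, -1.3]
grip_width: 0.509
grip_force: 30.8
t 5.5 pos [591.8 222.7 115.6] yaw -8.82 tilt [ 0.006  0.001 -1.   ] shift [   5.5 -144.4   89.4] az 0.005 w 0.5091263022037901 gf 30.84157705307007 F [-0.5  0.3 -1.3]
```

```bash

python3 -m jog '[{"tx":2,"ty":-40,"tz":0,"ax":0,"ay":0,"az":0.005,"jaw":1},{"tx":2,"ty":-40,"tz":0,"ax":0,"ay":0,"az":0,"jaw":1},{"tx":1.5,"ty":-40,"tz":0,"ax":0,"ay":0,"az":0,"jaw":1},{"tx":0,"ty":-24,"tz":0,"ax":0,"ay":0,"az":0,"jaw":1},{"tx":0,"ty":0,"tz":0,"ax":0,"ay":0,"az":0,"jaw":1}]'
python3 to.py 450.4 250.4 25.5 -9.1
python3 - <<'E'
from wp import *
s,p,r=st();c=capture("wrist");cv2.imwrite("pics/w2.png",c["color"][...,::-1]);W=cloudw(c,p,r)
rects(W,(380,520,120,440),54,66);rects(W,(380,520,120,440),69,80);rects(W,(380,520,120,440),138,160)
rects(W,(380,520,120,440),9,15)
E
```

```text
time_s: 6.12
eef_pos: [447.8, 250.7, 111.9]
ee_rot: [-0.0, 0.761, 0.649, -0.001]
force: [0.3, 0.6, -0.3]
grip_width: 0.51
grip_force: 31.1
t 6.125 pos [447.8 250.7 111.9] yaw -9.04 tilt [-0.002 -0.    -1.   ] shift [ 0.2  2.7 86.4] az 0.001 w 0.5101632049887926 gf 31.11595630645752 F [ 0.3  0.6 -0.3]
54 971 57.6 [458.4 308.1  12.3  31.9  80.9]
54 209 58.8 [447.8 241.9   1.6  36.2  81.4]
69 1025 73.3 [464.5 346.1  15.4  24.6  80.6]
138 5588 147.9 [449.1 251.2  25.5  71.3  80.9]
138 100 157.9 [410.3 262.8   1.9   7.9  78. ]
138 105 157.9 [489.9 250.4   1.8   7.6  81.4]
9 7260 11.8 [457.7 303.8 166.4  64.7  81. ]
9 331 11.9 [467.6 365.6  10.1  32.4  80.9]
```

View pics/w2.png

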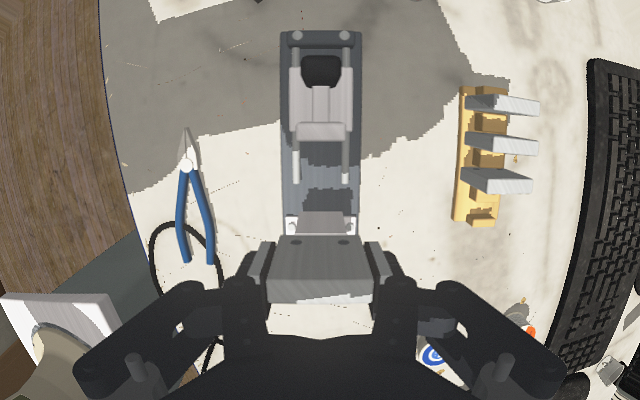

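The plate is held square between the fingers (310,250), with the heat sink just below it and the jaw open at (320,130).

```bash

python3 -m jog '[{"tx":0,"ty":2,"tz":30,"ax":0,"ay":0,"az":0,"jaw":1},{"tx":0,"ty":0,"tz":30,"ax":0,"ay":0,"az":0,"jaw":1},{"tx":0,"ty":0,"tz":15,"ax":0,"ay":0,"az":0,"jaw":1},{"tx":0,"ty":0,"tz":7,"ax":0,"ay":0,"az":0,"jaw":1},{"tx":0,"ty":0,"tz":0,"ax":0,"ay":0,"az":0,"jaw":1}]'
python3 -m jog '[{"tx":0,"ty":0,"tz":2,"ax":0,"ay":0,"az":0,"jaw":1},{"tx":0,"ty":0,"tz":0,"ax":0,"ay":0,"az":0,"jaw":1}]'
python3 -m jog '[{"tx":0,"ty":0,"tz":1,"ax":0,"ay":0,"az":0,"jaw":1},{"tx":0,"ty":0,"tz":0,"ax":0,"ay":0,"az":0,"jaw":1}]'
```

```text
time_s: 6.8
eef_pos: [451.6, 250.2, 30.5]
ee_rot: [0.0, 0.761, 0.649, 0.0]
force: [-0.3, 0.7, -0.2]
grip_width: 0.51
grip_force: 31.4
time_s: 7.05
eef_pos: [451.4, 250.3, 28.7]
ee_rot: [0.0, 0.761, 0.649, 0.0]
force: [0.7, -0.5, -0.8]
grip_width: 0.506
grip_force: 31.4
time_s: 7.3
eef_pos: [451.2, 250.2, 27.4]
ee_rot: [0.0, 0.761, 0.649, 0.0]
force: [0.1, -0.3, -1.2]
grip_width: 0.513
grip_force: 31.4
```

```bash

python3 -m jog '[{"tx":0,"ty":0,"tz":1,"ax":0,"ay":0,"az":0,"jaw":1},{"tx":0,"ty":0,"tz":0,"ax":0,"ay":0,"az":0,"jaw":1}]'
python3 -m jog '[{"tx":0,"ty":0,"tz":1,"ax":0,"ay":0,"az":0,"jaw":1},{"tx":0,"ty":0,"tz":0,"ax":0,"ay":0,"az":0,"jaw":1}]'
```

```text
time_s: 7.55
eef_pos: [451.1, 250.2, 26.2]
ee_rot: [-0.0, 0.761, 0.649, -0.0]
force: [-0.2, 1.1, -1.5]
grip_width: 0.51
grip_force: 31.4
time_s: 7.8
eef_pos: [451.2, 250.3, 25.7]
ee_rot: [0.0, 0.761, 0.649, 0.0]
force: [-1.9, 0.3, 5.1]
grip_width: 0.504
grip_force: 32.0
```

Contact with the bed. Release and rise.

```bash

python3 -m jog '[{"tx":0,"ty":0,"tz":0,"ax":0,"ay":0,"az":0,"jaw":-1},{"tx":0,"ty":0,"tz":0,"ax":0,"ay":0,"az":0,"jaw":-1},{"tx":0,"ty":0,"tz":0,"ax":0,"ay":0,"az":0,"jaw":-1},{"tx":0,"ty":0,"tz":-30,"ax":0,"ay":0,"az":0,"jaw":-1},{"tx":0,"ty":0,"tz":-40,"ax":0,"ay":0,"az":0,"jaw":-1}]'
python3 -m jog '[{"tx":0,"ty":0,"tz":-25,"ax":0,"ay":0,"az":0,"jaw":-1},{"tx":0,"ty":0,"tz":0,"ax":0,"ay":0,"az":0,"jaw":-1}]'
python3 to.py 594.1 252.6 22 -8.8
python3 - <<'E'
from wp import *
s,p,r=st();c=capture("wrist");W=cloudw(c,p,r)
rects(W,(380,520,120,440),57,66);rects(W,(380,520,120,440),69,80)
E
```

```text
time_s: 8.43
eef_pos: [450.7, 250.0, 95.5]
ee_rot: [-0.0, 0.761, 0.649, -0.001]
force: [-0.6, -1.0, 0.6]
grip_width: 0.996
grip_force: 0.0
time_s: 8.68
eef_pos: [451.9, 250.5, 121.7]
ee_rot: [0.001, 0.761, 0.649, 0.002]
force: [-0.3, -0.9, -0.3]
grip_width: 1.006
grip_force: 0.0
t 8.675 pos [451.9 250.5 121.7] yaw -9.11 tilt [ 0.003  0.001 -1.   ] shift [ 24.5 139.7 100.2] az -0.005 w 1.0055516496908696 gf 0.0 F [-0.3 -0.9 -0.3]
57 660 57.8 [458.6 308.1  11.5  31.3  80.8]
57 1118 61.7 [452.4 250.6  12.2  43.6  81. ]
57 1250 61.8 [445.4 226.7  32.5  35.   81.3]
69 887 73.3 [464.7 346.1  14.9  23.6  80. ]
```

```bash

python3 -m jog '[{"tx":6,"ty":35,"tz":0,"ax":0,"ay":0,"az":-0.005,"jaw":-1},{"tx":6,"ty":35,"tz":0,"ax":0,"ay":0,"az":0,"jaw":-1},{"tx":6,"ty":35,"tz":0,"ax":0,"ay":0,"az":0,"jaw":-1},{"tx":6.3,"ty":34,"tz":0,"ax":0,"ay":0,"az":0,"jaw":-1},{"tx":0,"ty":0,"tz":20,"ax":0,"ay":0,"az":0,"jaw":-1}]'
python3 -m jog '[{"tx":0,"ty":0,"tz":20,"ax":0,"ay":0,"az":0,"jaw":-1},{"tx":0,"ty":0,"tz":0,"ax":0,"ay":0,"az":0,"jaw":-1}]';python3 to.py 593.6 252.6 23 -8.8
```

```text
time_s: 9.35
eef_pos: [594.0, 252.3, 98.8]
ee_rot: [0.0, 0.76, 0.65, 0.0]
force: [0.4, -0.2, -0.1]
grip_width: 0.999
grip_force: 0.0
time_s: 9.6
eef_pos: [590.8, 252.3, 77.2]
ee_rot: [-0.001, 0.759, 0.651, -0.002]
force: [0.8, 0.1, 0.6]
grip_width: 0.999
grip_force: 0.0
t 9.6 pos [590.8 252.3  77.2] yaw -8.83 tilt [-0.005 -0.001 -1.   ] shift [ 0.8  3.  54.2] az -0.001 w 0.9988598410455877 gf 0.0 F [0.8 0.1 0.6]
```

```bash

python3 -m jog '[{"tx":0.4,"ty":2,"tz":30,"ax":0,"ay":0,"az":0,"jaw":-1},{"tx":0,"ty":0,"tz":24,"ax":0,"ay":0,"az":0,"jaw":-1},{"tx":0,"ty":0,"tz":0,"ax":0,"ay":0,"az":0,"jaw":-1},{"tx":0,"ty":0,"tz":0,"ax":0,"ay":0,"az":0,"jaw":1},{"tx":0,"ty":0,"tz":0,"ax":0,"ay":0,"az":0,"jaw":1}]' 30
python3 -m jog '[{"tx":0,"ty":0,"tz":0,"ax":0,"ay":0,"az":0,"jaw":1},{"tx":0,"ty":0,"tz":0,"ax":0,"ay":0,"az":0,"jaw":1},{"tx":0,"ty":0,"tz":0,"ax":0,"ay":0,"az":0,"jaw":1}]' 30
python3 -m jog '[{"tx":0,"ty":0,"tz":-20,"ax":0,"ay":0,"az":0,"jaw":1},{"tx":0,"ty":0,"tz":-40,"ax":0,"ay":0,"az":0,"jaw":1},{"tx":0,"ty":0,"tz":-30,"ax":0,"ay":0,"az":0,"jaw":1},{"tx":0,"ty":0,"tz":0,"ax":0,"ay":0,"az":0,"jaw":1}]'; python3 to.py 453.5 271 25.5 -9.1
```

```text
time_s: 10.22
eef_pos: [594.9, 253.0, 27.7]
ee_rot: [0.0, 0.759, 0.651, 0.001]
force: [0.3, -1.7, 0.1]
grip_width: 0.603
grip_force: 0.0
time_s: 10.6
eef_pos: [594.8, 253.0, 27.5]
ee_rot: [0.0, 0.759, 0.651, 0.001]
force: [-1.8, 0.2, 6.8]
grip_width: 0.512
grip_force: 31.2
time_s: 11.1
eef_pos: [595.5, 253.1, 119.7]
ee_rot: [0.001, 0.759, 0.651, 0.002]
force: [-0.4, 0.1, -1.4]
grip_width: 0.51
grip_force: 30.8
t 11.1 pos [595.5 253.1 119.7] yaw -8.82 tilt [ 0.005  0.001 -1.   ] shift [  -4.3 -143.5   93.4] az 0.005 w 0.5097582581359078 gf 30.75122058391571 F [-0.4  0.1 -1.4]
```

```bash

python3 -m jog '[{"tx":-1,"ty":-40,"tz":0,"ax":0,"ay":0,"az":0.005,"jaw":1},{"tx":-1,"ty":-40,"tz":0,"ax":0,"ay":0,"az":0,"jaw":1},{"tx":-1,"ty":-40,"tz":0,"ax":0,"ay":0,"az":0,"jaw":1},{"tx":-1,"ty":-24,"tz":0,"ax":0,"ay":0,"az":0,"jaw":1},{"tx":0,"ty":0,"tz":10,"ax":0,"ay":0,"az":0,"jaw":1}]'
python3 -m jog '[{"tx":0,"ty":0,"tz":30,"ax":0,"ay":0,"az":0,"jaw":1},{"tx":0,"ty":0,"tz":25,"ax":0,"ay":0,"az":0,"jaw":1},{"tx":0,"ty":0,"tz":15,"ax":0,"ay":0,"az":0,"jaw":1},{"tx":0,"ty":0,"tz":3,"ax":0,"ay":0,"az":0,"jaw":1},{"tx":0,"ty":0,"tz":0,"ax":0,"ay":0,"az":0,"jaw":1}]';python3 to.py 453 271.5 29.5 -9.1
```

```text
time_s: 11.72
eef_pos: [450.4, 271.7, 106.1]
ee_rot: [-0.0, 0.761, 0.649, -0.0]
force: [0.0, -0.1, -0.5]
grip_width: 0.511
grip_force: 31.0
time_s: 12.35
eef_pos: [451.9, 271.5, 33.6]
ee_rot: [0.0, 0.761, 0.649, 0.0]
force: [-0.9, 0.2, -0.6]
grip_width: 0.51
grip_force: 31.0
t 12.35 pos [451.9 271.5  33.6] yaw -9.12 tilt [ 0.001  0.    -1.   ] shift [0.2 1.1 4.1] az -0.0 w 0.5102643574526369 gf 30.99303424358368 F [-0.9  0.2 -0.6]
```

```bash

python3 -m jog '[{"tx":0,"ty":0.5,"tz":2.5,"ax":0,"ay":0,"az":0,"jaw":1},{"tx":0,"ty":0,"tz":0,"ax":0,"ay":0,"az":0,"jaw":1}]'
python3 -m jog '[{"tx":0,"ty":0,"tz":1,"ax":0,"ay":0,"az":0,"jaw":1},{"tx":0,"ty":0,"tz":0,"ax":0,"ay":0,"az":0,"jaw":1}]'
python3 -m jog '[{"tx":0,"ty":0,"tz":1,"ax":0,"ay":0,"az":0,"jaw":1},{"tx":0,"ty":0,"tz":0,"ax":0,"ay":0,"az":0,"jaw":1}]'
```

```text
time_s: 12.6
eef_pos: [452.1, 271.4, 31.1]
ee_rot: [0.0, 0.761, 0.649, 0.0]
force: [-0.4, 0.2, -0.3]
grip_width: 0.511
grip_force: 31.0
time_s: 12.85
eef_pos: [451.9, 271.4, 29.9]
ee_rot: [0.0, 0.761, 0.649, 0.0]
force: [-0.4, -0.6, -0.8]
grip_width: 0.511
grip_force: 31.0
time_s: 13.1
eef_pos: [452.0, 271.5, 29.5]
ee_rot: [0.0, 0.761, 0.649, 0.0]
force: [-3.5, -0.4, 7.7]
grip_width: 0.511
grip_force: 31.9
```

```bash

python3 -m jog '[{"tx":0,"ty":0,"tz":0,"ax":0,"ay":0,"az":0,"jaw":-1},{"tx":0,"ty":0,"tz":0,"ax":0,"ay":0,"az":0,"jaw":-1},{"tx":0,"ty":0,"tz":0,"ax":0,"ay":0,"az":0,"jaw":-1},{"tx":0,"ty":0,"tz":-30,"ax":0,"ay":0,"az":0,"jaw":-1},{"tx":0,"ty":0,"tz":-40,"ax":0,"ay":0,"az":0,"jaw":-1}]'
python3 -m jog '[{"tx":0,"ty":0,"tz":-25,"ax":0,"ay":0,"az":0,"jaw":-1},{"tx":0,"ty":0,"tz":0,"ax":0,"ay":0,"az":0,"jaw":-1},{"tx":0,"ty":0,"tz":0,"ax":0,"ay":0,"az":0,"jaw":-1}]'
python3 to.py 465 346.3 35 -9.1
python3 - <<'E'
from wp import *
s,p,r=st();c=capture("wrist");W=cloudw(c,p,r)
cv2.imwrite("pics/w3.png",c["color"][...,::-1])
rects(W,(380,520,120,440),57,66);rects(W,(380,520,120,440),69,80)
E
```

```text
time_s: 13.72
eef_pos: [451.4, 271.1, 98.9]
ee_rot: [-0.0, 0.761, 0.649, -0.001]
force: [-0.5, -0.1, 1.0]
grip_width: 1.002
grip_force: 0.0
time_s: 14.1
eef_pos: [451.4, 271.2, 122.7]
ee_rot: [-0.0, 0.761, 0.649, -0.001]
force: [0.7, 0.2, -1.0]
grip_width: 0.998
grip_force: 0.0
t 14.1 pos [451.4 271.2 122.7] yaw -9.11 tilt [-0.002 -0.001 -1.   ] shift [76.4  1.6 87.7] az -0.0 w 0.9976015397409123 gf 0.0 F [ 0.7  0.2 -1. ]
57 79 61.5 [430.  423.4  11.1   2.   30.7]
57 621 57.9 [458.3 308.3  11.1  31.3  80.8]
57 1113 61.7 [453.7 270.6  12.4  43.7  80.8]
57 1035 61.7 [452.3 251.2  12.3  44.3  80.8]
57 1146 61.7 [445.2 226.6  33.   35.4  81. ]
69 934 73.3 [464.4 346.3  15.8  23.6  81.1]
```

View pics/w3.png

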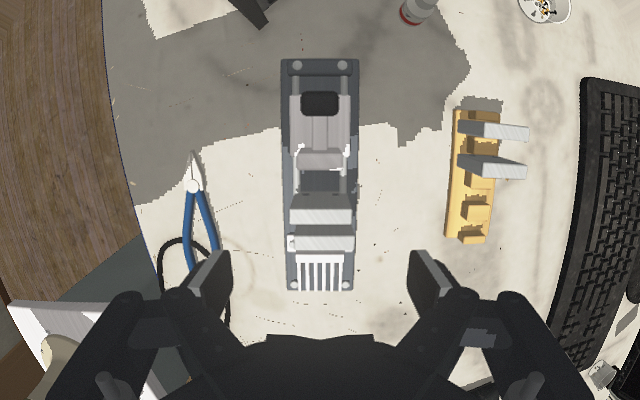

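Two plates stand upright at (320,210) and (320,240), and two spares are in the rack. Next, take the handle at (320,103).

```bash

python3 -m jog '[{"tx":38,"ty":0.7,"tz":0,"ax":0,"ay":0,"az":0,"jaw":-1},{"tx":38,"ty":0.7,"tz":0,"ax":0,"ay":0,"az":0,"jaw":-1},{"tx":0,"ty":0,"tz":30,"ax":0,"ay":0,"az":0,"jaw":-1},{"tx":0,"ty":0,"tz":35,"ax":0,"ay":0,"az":0,"jaw":-1},{"tx":0,"ty":0,"tz":22,"ax":0,"ay":0,"az":0,"jaw":-1}]'
python3 -m jog '[{"tx":0,"ty":0,"tz":0,"ax":0,"ay":0,"az":0,"jaw":-1},{"tx":0,"ty":0,"tz":0,"ax":0,"ay":0,"az":0,"jaw":-1}]'
python3 to.py 464.7 346.3 35 -9.1
```

```text
time_s: 14.78
eef_pos: [464.1, 345.7, 33.8]
ee_rot: [-0.001, 0.761, 0.649, -0.002]
force: [0.1, 0.1, 0.7]
grip_width: 1.001
grip_force: 0.0
time_s: 15.02
eef_pos: [465.7, 346.3, 37.3]
ee_rot: [0.0, 0.761, 0.649, 0.0]
force: [0.3, 0.4, 0.6]
grip_width: 0.997
grip_force: 0.0
t 15.025 pos [465.7 346.3  37.3] yaw -9.11 tilt [ 0.001  0.    -1.   ] shift [-0.2 -0.9  2.3] az -0.0 w 0.9971769334578082 gf 0.0 F [0.3 0.4 0.6]
```

```bash

python3 -m jog '[{"tx":0,"ty":-1,"tz":0,"ax":0,"ay":0,"az":0,"jaw":1},{"tx":0,"ty":0,"tz":0,"ax":0,"ay":0,"az":0,"jaw":1},{"tx":0,"ty":0,"tz":0,"ax":0,"ay":0,"az":0,"jaw":1},{"tx":0,"ty":0,"tz":0,"ax":0,"ay":0,"az":0,"jaw":1},{"tx":0,"ty":0,"tz":0,"ax":0,"ay":0,"az":0,"jaw":1}]' 80
python3 -m jog '[{"tx":0,"ty":0,"tz":0,"ax":0,"ay":0,"az":0,"jaw":1},{"tx":-3,"ty":0,"tz":0,"ax":0,"ay":0,"az":0,"jaw":1},{"tx":-3,"ty":0,"tz":0,"ax":0,"ay":0,"az":0,"jaw":1},{"tx":0,"ty":0,"tz":0,"ax":0,"ay":0,"az":0,"jaw":1}]' 80
python3 to.py 464.7 346.3 35 -9.1
```

```text
time_s: 15.65
eef_pos: [463.4, 346.6, 37.3]
ee_rot: [-0.001, 0.761, 0.649, -0.001]
force: [-7.3, -0.0, 7.5]
grip_width: 0.268
grip_force: 79.1
time_s: 16.15
eef_pos: [462.5, 341.1, 37.4]
ee_rot: [-0.001, 0.761, 0.649, -0.0]
force: [-6.8, 2.5, 6.0]
grip_width: 0.269
grip_force: 79.0
t 16.15 pos [462.5 341.1  37.4] yaw -9.1 tilt [-0.001  0.001 -1.   ] shift [5.5 1.3 2.4] az 0.0 w 0.269101387707857 gf 78.96813869476318 F [-6.8  2.5  6. ]
```

```bash

python3 -m jog '[{"tx":-3,"ty":-0.5,"tz":0,"ax":0,"ay":0,"az":0,"jaw":1},{"tx":-4,"ty":0,"tz":0,"ax":0,"ay":0,"az":0,"jaw":1},{"tx":-4,"ty":0,"tz":0,"ax":0,"ay":0,"az":0,"jaw":1},{"tx":-3,"ty":0,"tz":0,"ax":0,"ay":0,"az":0,"jaw":1},{"tx":0,"ty":0,"tz":0,"ax":0,"ay":0,"az":0,"jaw":1}]' 80
python3 -m jog '[{"tx":-3,"ty":0,"tz":0,"ax":0,"ay":0,"az":0,"jaw":1},{"tx":-3,"ty":0,"tz":0,"ax":0,"ay":0,"az":0,"jaw":1},{"tx":-3,"ty":0,"tz":0,"ax":0,"ay":0,"az":0,"jaw":1},{"tx":-2,"ty":0,"tz":0,"ax":0,"ay":0,"az":0,"jaw":1},{"tx":0,"ty":0,"tz":0,"ax":0,"ay":0,"az":0,"jaw":1}]' 80
python3 to.py 464.7 346.3 35 -9.1
python3 - <<'E'
from wp import *
s,p,r=st();c=capture("wrist");W=cloudw(c,p,r)
rects(W,(380,520,120,440),57,66)
E
```

```text
time_s: 16.77
eef_pos: [460.3, 327.3, 37.3]
ee_rot: [-0.001, 0.761, 0.649, 0.0]
force: [-3.8, 3.8, 5.4]
grip_width: 0.271
grip_force: 78.8
time_s: 17.4
eef_pos: [458.6, 316.6, 37.4]
ee_rot: [-0.001, 0.761, 0.649, 0.0]
force: [-4.4, 5.7, 4.6]
grip_width: 0.271
grip_force: 78.8
t 17.4 pos [458.6 316.6  37.4] yaw -9.1 tilt [-0.     0.001 -1.   ] shift [30.3  1.3  2.4] az -0.0 w 0.27128347398350966 gf 78.80990624427795 F [-4.4  5.7  4.6]
57 268 61.5 [430.8 426.   14.1   8.   70.3]
57 966 61.6 [457.7 324.9   6.2  43.4  81. ]
57 123 61.7 [481.9 319.5   3.    8.2  56.9]
57 388 57.8 [454.  281.6   6.6  31.4  80.6]
```

```bash
Z='"ty":0,"tz":0,"ax":0,"ay":0,"az":0,"jaw":1'
python3 -m jog '[{"tx":-2,"ty":0,"tz":0,"ax":0,"ay":0,"az":0,"jaw":1},{"tx":-2,"ty":0,"tz":0,"ax":0,"ay":0,"az":0,"jaw":1},{"tx":0,"ty":0,"tz":0,"ax":0,"ay":0,"az":0,"jaw":1}]' 80 | sed -n 2,4p
python3 -m jog '[{"tx":-1,"ty":0,"tz":0,"ax":0,"ay":0,"az":0,"jaw":1},{"tx":0,"ty":0,"tz":0,"ax":0,"ay":0,"az":0,"jaw":1}]' 80| sed -n 2,4p
python3 -m jog '[{"tx":-1,"ty":0,"tz":0,"ax":0,"ay":0,"az":0,"jaw":1},{"tx":0,"ty":0,"tz":0,"ax":0,"ay":0,"az":0,"jaw":1}]' 80| sed -n 2,4p
python3 -m jog '[{"tx":-1,"ty":0,"tz":0,"ax":0,"ay":0,"az":0,"jaw":1},{"tx":0,"ty":0,"tz":0,"ax":0,"ay":0,"az":0,"jaw":1}]' 80| sed -n 2,4p
```

```text
eef_pos: [458.0, 312.8, 37.4]
ee_rot: [-0.001, 0.761, 0.649, 0.001]
force: [-4.2, 5.9, 4.6]
eef_pos: [457.9, 311.9, 37.4]
ee_rot: [-0.001, 0.761, 0.649, 0.001]
force: [-4.5, 7.3, 5.1]
eef_pos: [457.7, 311.0, 37.4]
ee_rot: [-0.001, 0.761, 0.649, 0.001]
force: [-3.3, 6.0, 4.3]
eef_pos: [457.6, 310.3, 37.4]
ee_rot: [-0.001, 0.761, 0.649, 0.001]
force: [-3.5, 9.1, 4.8]
```

```bash
python3 -m jog '[{"tx":-0.7,"ty":0,"tz":0,"ax":0,"ay":0,"az":0,"jaw":1},{"tx":0,"ty":0,"tz":0,"ax":0,"ay":0,"az":0,"jaw":1}]' 80| sed -n 2,4p
python3 -m jog '[{"tx":-0.7,"ty":0,"tz":0,"ax":0,"ay":0,"az":0,"jaw":1},{"tx":0,"ty":0,"tz":0,"ax":0,"ay":0,"az":0,"jaw":1}]' 80| sed -n 2,4p
python3 to.py 464.7 346.3 35 -9.1
```

```text
eef_pos: [457.6, 310.2, 37.4]
ee_rot: [-0.001, 0.761, 0.649, 0.002]
force: [-2.7, 13.2, 1.2]
eef_pos: [457.6, 310.2, 37.4]
ee_rot: [-0.001, 0.761, 0.649, 0.002]
force: [-2.5, 19.1, 0.4]
t 19.075 pos [457.6 310.2  37.4] yaw -9.12 tilt [ 0.002  0.005 -1.   ] shift [36.7  1.3  2.6] az -0.0 w 0.269037338353779 gf 78.30792903900146 F [-2.5 19.1  0.4]
```

Firm stop at about 37 mm of travel, 3 mm before the end stop, as two plates predict. A look to confirm.

```bash
python3 -m jog '[{"tx":-0.3,"ty":0,"tz":0,"ax":0,"ay":0,"az":0,"jaw":1},{"tx":0,"ty":0,"tz":0,"ax":0,"ay":0,"az":0,"jaw":1},{"tx":0,"ty":0,"tz":0,"ax":0,"ay":0,"az":0,"jaw":1},{"tx":0,"ty":0,"tz":0,"ax":0,"ay":0,"az":0,"jaw":1},{"tx":0,"ty":0,"tz":0,"ax":0,"ay":0,"az":0,"jaw":1}]' 80| sed -n 2,6p
python3 - <<'E'
from wp import *
a=capture("top");b=capture("scene")
A=a["color"][150:310,190:430];B=b["color"][150:310,200:440]
cv2.imwrite("pics/f.png",cv2.vconcat([cv2.resize(x,(450,300)) for x in(A,B)])[...,::-1])
rects(cloud(a),(380,520,120,440),57,68,10);rects(cloud(a),(540,660,190,350),56,66,10)
E
```

```text
eef_pos: [457.6, 310.2, 37.4]
ee_rot: [-0.001, 0.761, 0.649, 0.003]
force: [-1.7, 20.3, -0.8]
grip_width: 0.271
grip_force: 78.2
57 19 63.4 [456.6 263.1  24.1   3.4  17.8]
57 21 63.6 [460.6 221.5  27.6   3.7  78.4]
57 19 63.6 [454.6 219.9  22.    2.3  80.6]
57 15 63.1 [448.1 219.7  17.7   2.3  82.4]
57 11 64.1 [441.7 217.7  13.9   2.3  80.7]
56 138 61.9 [602.2 311.2  12.2  43.9  80.9]
56 131 61.7 [598.9 281.6  12.2  43.5  79.8]
```

View pics/f.png

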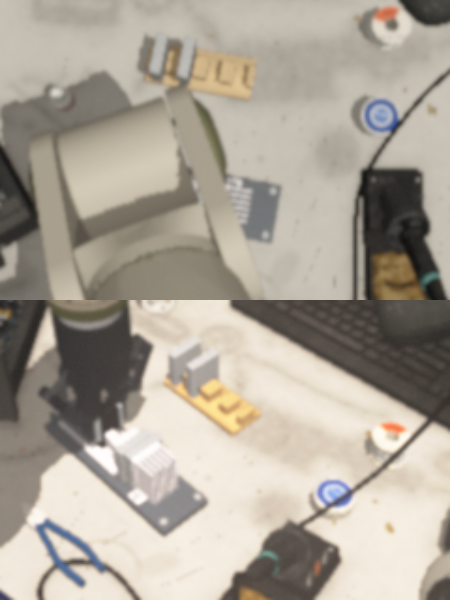

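The arm holds the jaw against the stack, which sits closed up on the heat sink (140,450 in the lower half). The two spares stand in the rack (190,365), and the tub, spool and bottle are where they were.

```bash
python3 -c "
from rig import *
print(finish_job())"
```

```text
the job is handed in; nothing more can be done
None
```

I handed the job in with the jaw held against a two-plate stack at about 37 mm of travel, roughly 3 mm short of its end stop and pushed with about 20 N; two spares stand in the rack, and the hand-in call returned no verdict.

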